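Load the spring scale to its set marker

ROBOT

A 6-joint arm with a two-finger parallel gripper is mounted at the origin on the work surface. World frame = base frame: x ahead of the robot, y to its left, z up, the work surface at z = 0. Lengths are in m, angles in rad, forces in N, time in s.
With the tool pointing down it reaches from about 0.325 to 0.85 m from the base axis. Payload 4.4 kg.
Tool frame: the origin (TCP) lies midway between the tips of the shut fingers; the grasp point (between the pads) lies 19 mm behind it; z points along the fingers, y is the line along which they close (so a half turn about z gives the same grasp; the last joint's range is limited). The gripper opens to 94 mm and grips with 3 to 60 N. Pads are 16 mm wide; open, the fingers measure 119 mm over their backs; the gripper's body (75 mm by 177 mm) begins 78 mm behind the grasp point.
Start: joints at [1.079, 0.207, 1.542, -0, 1.393, -0.15], TCP at [0.192, 0.542, 0.172] pointing down, gripper open.
Joint ranges: [-2.73, 2.73], [-0.86, 2.22], [0.23, 2.46], [-1.11, 4.25], [0.08, 2.63], [-2.82, 2.82]. Speed limits (rad/s): [2.79, 2.79, 3.14, 3.14, 3.14, 3.14].

INTERFACE

Orientations are given as a unit quaternion [x, y, z, w].
In Python, from cell import * gives the robot as it stands. The module is installed in compiled form; this text tells all that it offers.
- The arm moves only by the shell command python3 -m jog 'ROWS'. ROWS is a JSON object of lists of equal length, an entry for each row: "angular": the turn, a rotation vector about the tool's x, y, z in degrees, a list of three; "travel": the shift along the tool's x, y, z in mm, a list of three; "fingers": the closure, from -1 (fully open) to 1 (shut). A call has 1 to 8 rows; each row is the pose to reach, as a shift and turn from the pose commanded when the call began, along the tool's axes at that moment; what a row does not reach only later rows make up. A row lasts 1/10 s, in which the tool goes at most 50 mm and 8.59 degrees, less where a joint would pass 70% of its speed; a pose out of reach is approached as far as the arm can. A call with a gripper value outside its range is refused whole. The fingers move at their own pace and stop on an object; the grip force is fixed at half the most. Time passes only in rows, so rows that repeat a pose let the fingers close. It gives the time, the measured TCP pose, the force, the opening and the grip force at its end, in the units of the state.
- read_state(): the state, without advancing time (a new reading comes with each control period).
- camera(name): name is "side" or "top" or "wrist"; returns a dict with "img" (480x640x3 uint8, red, green, blue), "depth" (480x640 float32, m along the optical axis (not along the pixel's ray), 0 where there is no reading), "fovy" (degrees; the focal length in pixels is half the picture's height over the tangent of half this angle, whatever the lens; pixels are square), "cx", "cy" (the principal point, pixels), "rvec" (rotation vector, rad) and "tvec" (3), from world to camera coordinates, as OpenCV has them. Camera axes: x right, y down, z forward; pixel columns grow to the right and rows downward; lengths in m; the calibration is good to about 2 mm. A picture is of the moment at which its call begins.
- job_done(): hands the job in; it is judged then, once.
The state is a dict: "t": time; "joint_pos": joint angles; "qvel": joint speeds; "joint_efforts": joint torques, N m; "eef_pos": TCP position; "ee_rot": TCP orientation; "force": force on the tool from outside, world axes, zero at the start; "moment": the same for the moment, N m; "grip_width": finger opening in m; "finger_force": force on a finger pad.
Only numpy, scipy, OpenCV 4.12 (cv2) and the standard library are available. Lean on these libraries where they do the work, as an engineer would, in place of code of your own. Each camera call takes 0.05 s, during which the arm holds its last target. There are 200 camera calls.

TASK

The spring scale's pan holds one steel weight, which is not enough: add weights from the work board until the scale's pointer comes to rest wholly between the two prongs of the brass marker; the weights are not exact, so go by the pointer and take a weight off again if it sinks too far. Set the weights down gently, standing upright in the pan, leave those you do not need standing on the board or bench, and do not shift the marker or the multimeter, solder spool and iron stand.

Things in the scene. Friction and masses are not known exactly. Their poses are not given: they have to be found in the camera images.
- scale: grey spring scale, fixed to the bench. Origin: on the bench under the pan's centre; z up, -x is its open front towards the robot. Foot plate 14 mm thick, x -80 to 110 mm, y -115 to 215 mm. A 36 mm square column stands at x 25, y 145 mm; a steel rule post, 198 mm high, at x 75, y 195 mm carries the marker
- head (a point): centre of the underside of the scale's grey head box, which overhangs the whole pan: in the scale's axes x -50 to 50, y -108 to 178 mm, underside 336 and top 396 mm above the bench. It leaves no room for an upright gripper over the pan: reach in from the front (-x) with the tool tilted about 30 to 40 degrees
- pan_floor (a point): centre of the upper face of the pan's floor; axes as the scale's. Steel tray 110 mm (x) by 210 mm (y) outside, walls 4 mm thick, rim 8 mm above the floor. Empty, its floor is 85 mm above the bench; it sinks straight down under load, about 8 mm for 240 g, travel 56 mm. Its bracket and carriage rise at y over 100 mm
- pan_body (a joint): how far the pan has sunk below its empty height, in m: 0 empty, grows downward
- pointer_tip (a point): free end of the black pointer, 4 mm thick and 10 mm wide, that moves with the pan and points to the scale's +x beside the column; its height falls with the pan; 55 mm above the pan's floor
- marker_gap (a point): middle of the gap between the two level prongs, one above the other, of the brass marker fork on the rule post: clear gap 14 mm high. The pointer is wholly between the prongs when the tip's height is within 5 mm of this point's. The marker is clamped at a different height each time and must stay there
- marker_fork (a joint): how far the middle of the marker's gap is below the empty pointer, in m: the pan must sink by this much
- board: scorched brown work board lying fixed on the bench, 300 mm (x) by 270 mm (y), 6 mm thick. Origin: centre of its underside
- large_a: large plain steel weight with a round foot 56 mm across and 22 mm thick, a 16 mm neck and a ball knob 28 mm across on top; about 480 g, but the true mass may be 12 % off; 76 mm tall. Origin: centre of the foot's underside, z up; the ball's centre is 62 mm above it. Starts standing in the pan
- large_b: a second, like it: large plain steel weight with a round foot 56 mm across and 22 mm thick, a 16 mm neck and a ball knob 28 mm across on top; about 480 g, but the true mass may be 12 % off; 76 mm tall. Origin: centre of the foot's underside, z up; the ball's centre is 62 mm above it. Starts standing on the work board
- small_a: small plain steel weight like the large ones but smaller: foot 42 mm across and 18 mm thick, 16 mm neck, ball knob 28 mm across; about 240 g, but the true mass may be 12 % off; 66 mm tall. Origin: centre of the foot's underside, z up; the ball's centre is 52 mm above it. Starts standing on the work board
- small_b: a second, like it: small plain steel weight like the large ones but smaller: foot 42 mm across and 18 mm thick, 16 mm neck, ball knob 28 mm across; about 240 g, but the true mass may be 12 % off; 66 mm tall. Origin: centre of the foot's underside, z up; the ball's centre is 52 mm above it. Starts standing on the work board
- multimeter: orange and black handheld multimeter lying on its back, 150 by 78 by 36 mm, origin under its centre; leave alone
- spool: spool of solder standing on its flange, 64 mm across, 50 mm tall, origin under its centre; leave alone
- iron_stand: black soldering iron stand with iron, base 150 by 75 mm, 135 mm tall, the iron sticks out 75 mm beyond the base on its +x side; origin under the base's centre; leave alone
Things that resemble listed ones, but are neither listed nor needed, are in the scene too. What is shaped like the large_b but blue, purple or turquoise is not meant.

How it is judged:
At the end, for the whole second after the job is handed in: The pan is at rest with the pointer's height within 5 mm of the middle of the marker's gap; every weight stands upright (within 0.12 rad) and still, either with its foot flat on the pan's floor (within 5 mm) or on the board or bench (foot within 13 mm of bench height) (z of pointer_tip in the frame of marker_gap between -0.005 and 0.005 m and velocity of joint pan_body between -0.01 and 0.01 m/s and angle between each of large_a, large_b, small_a, small_b's own z axis and vertical below 0.12 rad and linear speed of each of large_a, large_b, small_a, small_b below 0.02 m/s and ((x of large_a in the frame of pan_floor between -0.05 and 0.05 m and y of large_a in the frame of pan_floor between -0.1 and 0.1 m and z of large_a in the frame of pan_floor between -0.005 and 0.005 m) or height (world z) of large_a between -0.013 and 0.013 m) and ((x of large_b in the frame of pan_floor between -0.05 and 0.05 m and y of large_b in the frame of pan_floor between -0.1 and 0.1 m and z of large_b in the frame of pan_floor between -0.005 and 0.005 m) or height (world z) of large_b between -0.013 and 0.013 m) and ((x of small_a in the frame of pan_floor between -0.05 and 0.05 m and y of small_a in the frame of pan_floor between -0.1 and 0.1 m and z of small_a in the frame of pan_floor between -0.005 and 0.005 m) or height (world z) of small_a between -0.013 and 0.013 m) and ((x of small_b in the frame of pan_floor between -0.05 and 0.05 m and y of small_b in the frame of pan_floor between -0.1 and 0.1 m and z of small_b in the frame of pan_floor between -0.005 and 0.005 m) or height (world z) of small_b between -0.013 and 0.013 m)); the robot touches nothing.
It fails at once if a weight is dropped on the pan or the pan is slammed (pan faster than 0.5 m/s) (velocity of joint pan_body above 0.5 m/s or velocity of joint pan_body below -0.5 m/s).
It fails at once if the marker is shifted by more than 4 mm (distance of marker_gap from where it was at the start of the episode above 0.004 m).
It fails at once if the multimeter, solder spool or iron stand is moved by more than 25 mm (distance of any of multimeter, spool, iron_stand from where it was at the start of the episode above 0.025 m).
It also fails if it takes over 67 s, if anything falls off the work surface, if the arm or the gripper's body presses on something with over 40 N, if the wrist force passes 120 N, or if a joint passes its speed limit or range.

## Working session

There is one attempt and no reset: what is moved stays moved. The work goes in short steps, Python scripts to look and compute and a shell command to move; the robot and the scene stay as the last step left them, time stands still between calls to the robot, and variables do not carry over. Pictures are saved under pics/ and viewed, at most 10 in all, crops included, and the job is handed in when it is done.

```bash
mkdir -p pics; cat > h.py <<'E'
from cell import *
import numpy as np, cv2
from scipy.spatial.transform import Rotation as R
def snap(n):
    c=camera(n); c['f']=240/np.tan(np.radians(c['fovy'])/2); c['Rm']=cv2.Rodrigues(np.array(c['rvec'],float))[0]; c['t']=np.array(c['tvec'],float).ravel(); return c
def pt(c,u,v,d=None):
    d=c['depth'][int(round(v)),int(round(u))] if d is None else d
    return c['Rm'].T@(np.array([(u-c['cx'])/c['f']*d,(v-c['cy'])/c['f']*d,d])-c['t'])
def cloud(c):
    v,u=np.mgrid[:480,:640]; d=c['depth']
    p=np.stack([(u-c['cx'])/c['f']*d,(v-c['cy'])/c['f']*d,d],-1)-c['t']
    return p@c['Rm']
def proj(c,p):
    q=c['Rm']@np.array(p)+c['t']; return q[:2]/q[2]*c['f']+[c['cx'],c['cy']]
def save(c,n): cv2.imwrite('pics/'+n,c['img'][:,:,::-1])
E
python3 - <<'E'
from h import *
import pickle
for n in('top','side'):
    c=snap(n); save(c,n+'0.png'); pickle.dump(c,open(n+'0.pkl','wb')); print(n,c['fovy'],-c['Rm'].T@c['t'],c['Rm'][2], (c['depth']>0).mean())
s=read_state(); print(s)
E
```

```text
top 45.46063765856801 [ 0.41949748 -0.01335595  1.73460861] [ 0.07211436 -0.0070671  -0.99737133] 0.996015625
side 43.780832033835864 [-0.16799056 -0.69996277  1.34423027] [ 0.47698941  0.44166562 -0.75987669] 0.9956998697916667
{'t': 0.1, 'joint_pos': array([ 1.07950390e+00,  2.07400122e-01,  1.54280507e+00, -1.46785604e-05,
        1.39349533e+00, -1.50529191e-01]), 'qvel': array([ 2.92146125e-05, -1.90357347e-03, -4.17894155e-03, -7.51136437e-04,
        1.94815420e-03, -6.40826367e-04]), 'joint_efforts': array([-6.58070530e-04, -3.71863961e+01, -2.82292092e+01,  7.00314576e-02,
        3.12240631e-02, -5.49384674e-05]), 'eef_pos': array([0.19181653, 0.54120871, 0.17047276]), 'ee_rot': array([ 1.69557076e-01,  9.85519806e-01, -1.00240697e-03, -3.25589191e-04]), 'force': array([ 0.20103052,  0.80481505, -1.34930546]), 'moment': array([-0.01432373, -0.0068911 , -0.02461504]), 'finger_force': 0.0, 'grip_width': 0.09384878277285082}
```

View pics/top0.png

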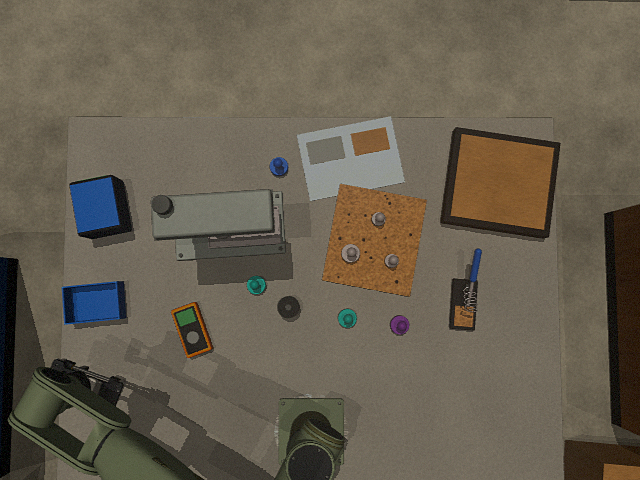

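View pics/side0.png

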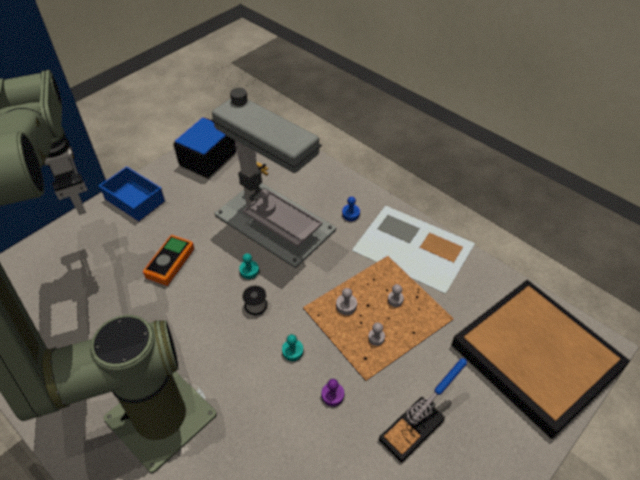

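The top view shows plain steel weights on the board: large at (351,254) and small ones at (379,218) and (392,261). The look-alikes are blue (279,167), turquoise (256,286) and (347,318), and purple (400,325). The side view shows the scale's open pan with large_a near (266,200) and the brass fork near (262,168).

```bash
python3 - <<'E'
from h import *
import pickle
t=pickle.load(open('top0.pkl','rb'));s=pickle.load(open('side0.pkl','rb'))
P=cloud(t);Q=cloud(s)
m=(abs(P[...,2]-.396)<.008)&(P[...,0]>.4)&(P[...,1]>0)
q=P[m][:,:2].astype(np.float32); r=cv2.minAreaRect(q*1000); print('head top',m.sum(),r,P[m][:,2].mean())
m=(abs(Q[...,2]-.396)<.008)&(Q[...,0]>.4)&(Q[...,1]>0)
q=Q[m][:,:2].astype(np.float32); r=cv2.minAreaRect(q*1000); print('head side',r)
# foot plate front corners, top picture
for u,v in [(178,260),(285,255),(176,240)]: print('foot',pt(t,u,v))
for n,c,px in(('top',t,[(351,252),(379,217),(392,260)]),('side',s,[(347,294),(397,290),(378,328)])):
    C=cloud(c)
    for u,v in px:
        w=C[v-25:v+25,u-20:u+20].reshape(-1,3); k=(w[:,2]>.035)&(w[:,2]<.1); b=w[k]; 
        print(n,u,v,k.sum(),b.mean(0).round(4),b[:,2].max().round(4),'fl',np.median(w[:,2]).round(4))
# ball triangulation by rays
def ray(c,u,v):
    o=-c['Rm'].T@c['t']; d=c['Rm'].T@np.array([(u-c['cx'])/c['f'],(v-c['cy'])/c['f'],1]); return o,d/np.linalg.norm(d)
for a,b in(((351,252),(347,294)),((379,217),(397,290)),((392,260),(378,328))):
    A=np.zeros((3,3));B=np.zeros(3)
    for o,d in(ray(t,*a),ray(s,*b)):
        M=np.eye(3)-np.outer(d,d);A+=M;B+=M@o
    print('tri',np.linalg.solve(A,B).round(4))
cr=cv2.resize(s['img'][80:270,190:345],None,fx=3.9*.8,fy=3.9*.8,interpolation=cv2.INTER_CUBIC)
cr2=cv2.resize(t['img'][180:310,310:440],None,fx=2.3,fy=2.3,interpolation=cv2.INTER_CUBIC)
o=np.zeros((593,790,3),np.uint8);o[:cr.shape[0],:cr.shape[1]]=cr;h=min(593,cr2.shape[0]);o[:h,484:484+cr2.shape[1]]=cr2[:h]
cv2.imwrite('pics/crop1.png',o[:,:,::-1])
E
```

```text
head top 4687 ((597.2572631835938, 232.85244750976562), (100.47148895263672, 285.035400390625), 3.937344551086426) 0.3962729250165873
head side ((548.4745483398438, 686.8717041015625), (109.97555541992188, 1207.3858642578125), 5.939493656158447)
foot [ 0.41949748 -0.01335595  1.73460861]
foot [5.22043901e-01 7.95118053e-02 2.28162186e-04]
foot [0.56602224 0.40648807 0.0153498 ]
top 351 252 79 [ 0.5268 -0.1163  0.0726] 0.0856 fl 0.0074
top 379 217 72 [ 0.6303 -0.2005  0.0666] 0.0774 fl 0.0069
top 392 260 70 [ 0.5046 -0.2385  0.0679] 0.0787 fl 0.0069
side 347 294 116 [ 0.524  -0.1205  0.0689] 0.0884 fl 0.0066
side 397 290 103 [ 0.6276 -0.2053  0.0628] 0.077 fl 0.0071
side 378 328 109 [ 0.5016 -0.2429  0.0638] 0.0772 fl 0.0073
tri [ 0.5279 -0.1174  0.0624]
tri [ 0.6326 -0.2015  0.0523]
tri [ 0.5061 -0.2395  0.054 ]
```

View pics/crop1.png

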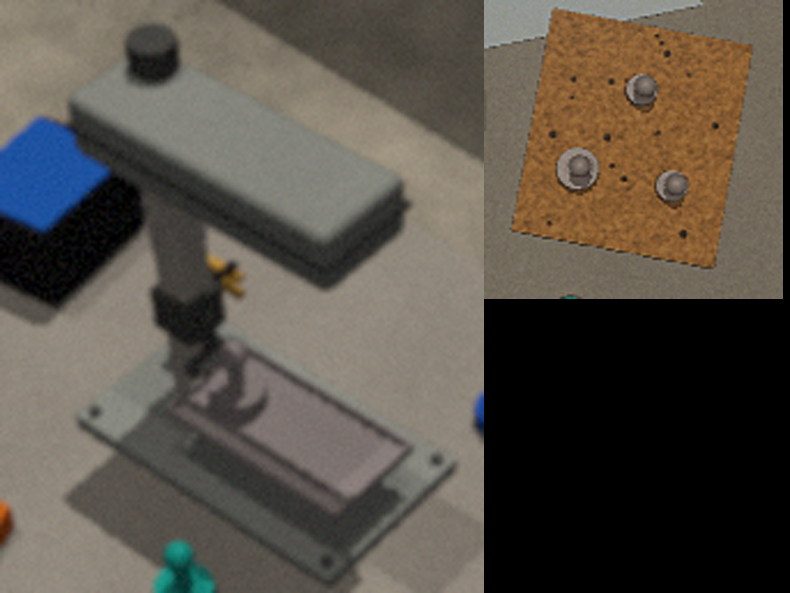

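The crop confirms three plain grey weights on the board. The large one is at top px (351,254) and the smalls are at (379,218) and (392,261). The fork is at about crop (228,275). Next I'll get the wrist camera geometry, plus the fork and pan heights from the clouds.

```bash
python3 - <<'E'
from h import *
import pickle
s=pickle.load(open('side0.pkl','rb'));Q=cloud(s)
y=np.radians(3.94);Rs=np.array([[np.cos(y),-np.sin(y),0],[np.sin(y),np.cos(y),0],[0,0,1]]);o=np.array([.5997,.198,0])
S=(Q-o)@Rs
im=s['img'].astype(int)
b=(im[...,0]-im[...,2]>60)&(im[...,0]>110); b[:155]=0;b[185:]=0;b[:,:250]=0;b[:,275:]=0
for v,u in np.argwhere(b): print(u,v,(S[v,u]*1000).round())
f=(abs(S[...,0])<.045)&(S[...,1]>-.09)&(S[...,1]<0)&(S[...,2]>.04)&(S[...,2]<.1)
print('pan floor',f.sum(),np.percentile(S[f][:,2],[10,30,50,70,90]).round(4))
L=(abs(S[...,0])<.05)&(abs(S[...,1])<.095)&(S[...,2]>.1)&(S[...,2]<.2);print('large_a pts',L.sum(),(S[L].mean(0)).round(4),S[L].max(0),S[L].min(0))
w=snap('wrist');save(w,'w0.png');st=read_state();T=R.from_quat(st['ee_rot']).as_matrix()
print(w['fovy'],'cam in tool',T.T@(-w['Rm'].T@w['t']-st['eef_pos']),'cam axes in tool\n',(w['Rm']@T).round(3))
np.savez('wc.npz',p=T.T@(-w['Rm'].T@w['t']-st['eef_pos']),R=w['Rm']@T,f=w['f'],cx=w['cx'],cy=w['cy'])
print(w['f'],w['cx'],w['cy'])
E
```

```text
257 162 [ 91. 178. 118.]
258 162 [ 94. 177. 118.]
259 162 [ 97. 175. 116.]
257 163 [ 89. 177. 117.]
258 163 [ 92. 175. 116.]
259 163 [ 91. 170. 119.]
260 163 [ 94. 168. 118.]
257 164 [ 88. 175. 115.]
258 164 [ 89. 173. 115.]
259 164 [ 89. 168. 118.]
260 164 [ 94. 169. 114.]
261 164 [ 94. 164. 117.]
258 165 [ 88. 172. 112.]
259 165 [ 83. 162. 122.]
260 165 [ 88. 162. 118.]
261 165 [ 85. 155. 124.]
266 167 [ 92. 141. 119.]
265 168 [ 92. 147. 111.]
266 168 [ 91. 141. 115.]
267 168 [ 92. 138. 117.]
265 170 [ 99. 155.  93.]
264 171 [ 94. 154.  93.]
265 171 [ 93. 149.  98.]
265 172 [ 89. 145.  98.]
266 172 [ 92. 144.  97.]
pan floor 720 [0.0654 0.0674 0.069  0.0707 0.0729]
large_a pts 98 [-0.0057  0.0556  0.1315] [0.00903474 0.06897612 0.15131077] [-0.01606697  0.04500244  0.10058116]
69.09667623642508 cam in tool [ 0.07017203 -0.00021879 -0.21411189] cam axes in tool
 [[ 0.     1.    -0.001]
 [-0.97   0.    -0.244]
 [-0.244  0.001  0.97 ]]
348.5718054769253 316.85261950509 232.81302449939503
```

The pan floor is at 0.069, so the pan has sunk about 16 mm and the tip is near 0.124. The gap is near 0.104, so about 20 mm more is needed. I'll add large_b first and then look again.

```bash
cat >> h.py <<'E'
PSI=3.94; SO=np.array([.5997,.198,0])
def sc(x,y,z): a=np.radians(PSI); return np.array([SO[0]+x*np.cos(a)-y*np.sin(a),SO[1]+x*np.sin(a)+y*np.cos(a),z])
def ori(th,psi=PSI):
    th,p=np.radians([th,psi]); z=np.array([np.sin(th)*np.cos(p),np.sin(th)*np.sin(p),-np.cos(th)]); x=np.array([-np.cos(th)*np.cos(p),-np.cos(th)*np.sin(p),-np.sin(th)])
    return np.stack([x,np.cross(z,x),z],1)
def plan(g,th=38,psi=PSI):
    "g: world point for the grasp point; prints tool-axis travel mm and turn deg"
    s=read_state(); T=R.from_quat(s['ee_rot']).as_matrix(); O=ori(th,psi)
    tcp=np.array(g)+.019*O[:,2]
    print('t',round(s['t'],1),'travel',(T.T@(tcp-s['eef_pos'])*1000).round(1),'ang',np.degrees(R.from_matrix(T.T@O).as_rotvec()).round(1),'grasp now',(s['eef_pos']-.019*T[:,2]).round(4),'w',round(s['grip_width'],4),'F',s['force'].round(1))
E
python3 - <<'E'
from h import *
plan([.42,-.118,.30]); plan([.19,.54,.35])
E
```

```text
t 0.1 travel [-446.1 -540.7 -113.6] ang [ -7.9 -37.5 -22.6] grasp now [0.1919 0.5414 0.1896] w 0.094 F [-0.9 -0.7 -0.1]
t 0.1 travel [  -9.4    2.5 -164.4] ang [ -7.9 -37.5 -22.6] grasp now [0.1919 0.5414 0.1896] w 0.094 F [-0.9 -0.7 -0.1]
```

```bash
python3 -m jog '{"angular":[[0,0,0],[0,0,0],[0,0,0],[0,0,0]],"travel":[[0,0,-45],[0,0,-90],[0,0,-130],[0,0,-160]],"fingers":[0,0,0,0]}' && python3 -m jog '{"angular":[[0,0,0],[0,0,0],[0,0,0],[0,0,0],[0,0,0],[0,0,0],[0,0,0],[0,0,0]],"travel":[[-25,-30,0],[-55,-66,0],[-85,-103,0],[-115,-139,0],[-145,-176,0],[-175,-212,0],[-205,-248,0],[-230,-279,0]],"fingers":[0,0,0,0,0,0,0,0]}' | tail -5; python3 -c "
from h import *
plan([.42,-.118,.30])"
```

```text
t: 0.55
eef_pos: [0.1924, 0.5424, 0.3345]
ee_rot: [0.17, 0.986, 0.001, 0.0]
force: [0.1, 0.7, 0.3]
grip_width: 0.0657
finger_force: 0.0
eef_pos: [0.3158, 0.2001, 0.3314]
ee_rot: [0.17, 0.985, -0.0, 0.0]
force: [0.6, 0.5, -0.1]
grip_width: 0.0471
finger_force: 0.0
t 1.4 travel [-215.3 -260.2   46.4] ang [ -7.8 -37.4 -22.6] grasp now [0.3158 0.2001 0.3504] w 0.0471 F [ 0.6  0.5 -0.1]
```

```bash
python3 -m jog '{"angular":[[-1,-5,-3],[-2,-10,-6],[-3,-15,-9],[-4,-20,-12],[-5,-25,-15],[-6,-30,-18],[-7,-35,-21],[-8,-37.4,-22.6]],"travel":[[-25,-32,5],[-52,-65,11],[-80,-97,17],[-108,-130,23],[-135,-163,29],[-162,-196,35],[-190,-229,41],[-215,-260,46]],"fingers":[-0.3,-0.3,-0.3,-0.3,-0.3,-0.3,-0.3,-0.3]}' | tail -5; python3 - <<'E'
from h import *
plan([.527,-.118,.068])
c=snap('wrist');save(c,'w1.png')
for b in([.5275,-.118,.068],[.631,-.2015,.058],[.505,-.240,.058]): print(proj(c,b).round(1))
E
```

```text
eef_pos: [0.4173, -0.0722, 0.2884]
ee_rot: [-0.024, 0.951, 0.016, 0.308]
force: [0.6, -0.0, -0.4]
grip_width: 0.0611
finger_force: 0.0
t 2.1 travel [ 41.3 -55.4 259.6] ang [ 0.3 -2.1 -1.1] grasp now [ 0.4062 -0.073   0.3038] w 0.0611 F [ 0.6 -0.  -0.4]
[273.6 167.5]
[221.3 214.9]
[174.1 144.6]
```

View pics/w1.png

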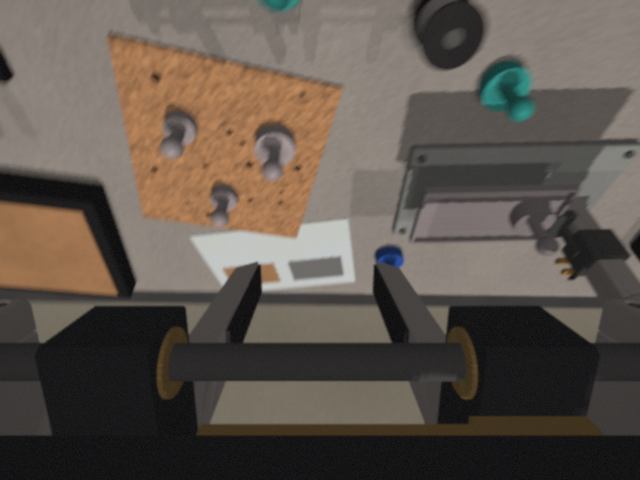

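The wrist view shows the large ball at (273,172) and the small balls at (220,217) and (172,149). The spool and turquoise decoys are at the top, the scale pan is at right, and the fork is at (567,265). I'll re-measure with the arm settled.

```bash
python3 -m jog '{"angular":[[0,0,0],[0,0,0]],"travel":[[0,0,0],[0,0,0]],"fingers":[-0.3,-0.3]}' | tail -5; python3 - <<'E'
from h import *
plan([.528,-.118,.068])
c=snap('wrist'); C=cloud(c)
for b,r in(([.5275,-.118,.068],.014),([.631,-.2015,.058],.014),([.505,-.240,.058],.014)):
    p=proj(c,b); m=(np.linalg.norm(C-b,axis=-1)<.024)&(C[...,2]>b[2]-.006)
    q=C[m]; A=np.c_[2*q,np.ones(len(q))]; x=np.linalg.lstsq(A,(q**2).sum(1),rcond=None)[0]
    v,u=np.argwhere(m).mean(0); print(p.round(1),(u,v),m.sum(),'sphere',x[:3].round(4),np.sqrt(x[3]+x[:3]@x[:3]).round(4))
    from scipy.optimize import least_squares
    f=least_squares(lambda z:np.linalg.norm(q-z,axis=1)-.014,b,loss='soft_l1',f_scale=.002); print(f.x.round(4))
E
```

```text
eef_pos: [0.4171, -0.0713, 0.2882]
ee_rot: [-0.023, 0.952, 0.017, 0.305]
force: [0.9, 0.2, 0.1]
grip_width: 0.0611
finger_force: 0.0
t 2.4 travel [ 38.7 -56.8 260.2] ang [ 0.3 -2.4 -1.3] grasp now [ 0.4061 -0.0722  0.3037] w 0.0611 F [0.9 0.2 0.1]
[272.7 168.8] (np.float64(272.8636363636364), np.float64(169.16310160427807)) 374 sphere [ 0.527  -0.1177  0.0694] 0.0134
[ 0.5276 -0.1177  0.0687]
[220.7 216.5] (np.float64(219.7089552238806), np.float64(217.09328358208955)) 268 sphere [ 0.6306 -0.2027  0.059 ] 0.0134
[ 0.6311 -0.2028  0.0584]
[173.2 146.4] (np.float64(172.17045454545453), np.float64(146.76363636363635)) 440 sphere [ 0.5047 -0.2407  0.0592] 0.0134
[ 0.5051 -0.241   0.0585]
```

```bash
python3 -m jog '{"angular":[[0,-1,-0.5],[0.3,-2.4,-1.3],[0.3,-2.4,-1.3],[0.3,-2.4,-1.3],[0.3,-2.4,-1.3],[0.3,-2.4,-1.3]],"travel":[[19,-27,30],[38.5,-56.5,65],[38.5,-56.5,105],[38.5,-56.5,145],[38.5,-56.5,170],[38.5,-56.5,180]],"fingers":[-0.3,-0.3,-0.3,-0.3,-0.3,-0.3]}' | tail -5; python3 -c "
from h import *
plan([.5274,-.1177,.068])"
```

```text
eef_pos: [0.4959, -0.1128, 0.119]
ee_rot: [-0.034, 0.946, 0.013, 0.321]
force: [-1.0, 0.0, 0.4]
grip_width: 0.0615
finger_force: 0.0
t 3.0 travel [ 6.2 -7.4 78.3] ang [ 0.3 -0.5  0.1] grasp now [ 0.4844 -0.1137  0.1341] w 0.0615 F [-1.   0.   0.4]
```

```bash
python3 -m jog '{"angular":[[0.3,-0.5,0],[0.3,-0.5,0],[0.3,-0.5,0],[0.3,-0.5,0]],"travel":[[3,-3.5,15],[5,-6,30],[5,-6,40],[5,-6,40]],"fingers":[-0.3,-0.3,-0.3,-0.3]}' | tail -5; python3 -c "
from h import *
plan([.5274,-.1177,.068])"
```

```text
eef_pos: [0.5205, -0.1121, 0.0937]
ee_rot: [-0.029, 0.947, 0.006, 0.319]
force: [-0.6, 0.2, -0.2]
grip_width: 0.0611
finger_force: 0.0
t 3.5 travel [10.1 -5.6 43.5] ang [-0.6 -0.7 -0.2] grasp now [ 0.509  -0.1127  0.1088] w 0.0611 F [-0.6  0.2 -0.2]
```

```bash
for i in 1 2; do python3 -m jog '{"angular":[[0,0,0],[0,0,0]],"travel":[[0,0,0],[0,0,0]],"fingers":[-0.3,-0.3]}' | head -3; python3 -c "
from h import *
plan([.5274,-.1177,.068]);print(read_state()['joint_pos'].round(3))"; done
```

```text
t: 3.65
eef_pos: [0.5198, -0.115, 0.0948]
ee_rot: [-0.027, 0.947, 0.005, 0.32]
t 3.6 travel [10.2 -2.6 44.8] ang [-0.9 -0.6 -0.3] grasp now [ 0.5083 -0.1155  0.1099] w 0.0612 F [ 0.5 -1.   0.6]
[-0.679 -0.163  2.276  0.733  0.644 -2.82 ]
t: 3.85
eef_pos: [0.5193, -0.1163, 0.0946]
ee_rot: [-0.026, 0.947, 0.004, 0.32]
t 3.9 travel [ 9.6 -1.2 45. ] ang [-1.  -0.6 -0.5] grasp now [ 0.5078 -0.1168  0.1097] w 0.0613 F [-0.1  0.  -0.3]
[-0.682 -0.163  2.276  0.733  0.643 -2.82 ]
```

```bash
python3 -m jog '{"angular":[[0,0,0],[0,0,0]],"travel":[[0,0,-25],[0,0,-50]],"fingers":[-0.3,-0.3]}' | head -3; python3 -c "
from h import *
g=np.array([.5274,-.1177,.068])
for p in(-14,-22): plan(g-.09*ori(38,p)[:,2],38,p)
print(read_state()['joint_pos'].round(3))"
```

```text
t: 4.05
eef_pos: [0.4879, -0.117, 0.1334]
ee_rot: [-0.026, 0.947, 0.005, 0.319]
t 4.0 travel [ 7.6 10.1  6.1] ang [10.1 -0.7 13.7] grasp now [ 0.4764 -0.1175  0.1486] w 0.0613 F [1.  0.  0.1]
t 4.0 travel [ 5.8 15.8  7.4] ang [15.  -0.7 20. ] grasp now [ 0.4764 -0.1175  0.1486] w 0.0613 F [1.  0.  0.1]
[-0.755 -0.329  2.298  0.65   0.798 -2.754]
```

```bash
python3 -m jog '{"angular":[[3,0,4],[6,0,8],[9,-0.4,12],[12,-0.6,16],[15,-0.7,20],[15,-0.7,20]],"travel":[[1,3,1],[2,6,3],[3,9,4],[5,12,6],[6,16,7],[6,16,7]],"fingers":[-0.3,-0.3,-0.3,-0.3,-0.3,-0.3]}' | head -3; python3 -c "
from h import *
g=np.array([.5274,-.1177,.068])
plan(g,38,-22)
print(read_state()['joint_pos'].round(3))"
```

```text
t: 4.65
eef_pos: [0.4873, -0.1015, 0.1246]
ee_rot: [0.181, 0.927, -0.063, 0.321]
t 4.7 travel [ 1.   0.2 90.3] ang [-0.1  0.2 -0.1] grasp now [ 0.4764 -0.097   0.1396] w 0.0612 F [-0.6 -0.8  0.5]
[-0.372 -0.359  2.348 -0.022  0.487 -1.54 ]
```

```bash
python3 -m jog '{"angular":[[0,0,0],[0,0,0],[0,0,0],[0,0,0],[0,0,0]],"travel":[[0.5,0,30],[1,0,60],[1,0,80],[1,0,90],[1,0,90]],"fingers":[-0.3,-0.3,-0.3,-0.3,-0.3]}' | head -3; python3 -c "
from h import *
plan([.5274,-.1177,.068],38,-22)
print(read_state()['joint_pos'].round(3))"
```

```text
t: 5.15
eef_pos: [0.5377, -0.1226, 0.0516]
ee_rot: [0.181, 0.928, -0.063, 0.319]
t 5.2 travel [-1.1  0.7 -0.9] ang [-0.1 -0.  -0. ] grasp now [ 0.5269 -0.1182  0.0666] w 0.061 F [ 0.6 -0.5 -0.2]
[-0.377 -0.028  2.286 -0.029  0.221 -1.536]
```

```bash
python3 -m jog '{"angular":[[0,0,0],[0,0,0],[0,0,0],[0,0,0]],"travel":[[-1,0.5,-1],[-1,0.5,-1],[-1,0.5,-1],[-1,0.5,-1]],"fingers":[0.6,0.6,0.6,0.6]}' | tail -4;  python3 -m jog '{"angular":[[0,0,0],[0,0,0],[0,0,0],[0,0,0],[0,0,0],[0,0,0]],"travel":[[-3,0,-4],[-12,0,-16],[-31,0,-40],[-50,0,-64],[-68,0,-87],[-74,0,-95]],"fingers":[0.6,0.6,0.6,0.6,0.6,0.6]}' ; python3 - <<'E'
from h import *
print(read_state()['joint_pos'].round(3))
# route: waypoints in front of the pan then in
plan(sc(-.17,-.015,.20),40,8)
plan(sc(-.0,-.015,.165),40,8)
E
```

```text
ee_rot: [0.18, 0.928, -0.063, 0.321]
force: [-0.1, 0.3, -0.6]
grip_width: 0.0324
finger_force: 0.0
t: 6.15
eef_pos: [0.5406, -0.1223, 0.1804]
ee_rot: [0.18, 0.926, -0.064, 0.324]
force: [0.6, -0.0, 0.1]
grip_width: 0.0188
finger_force: 0.0
[-0.373 -0.295  2.181 -0.014  0.582 -1.552]
t 6.2 travel [ 153.7  237.3 -129.6] ang [-19.1  -1.4 -23.2] grasp now [ 0.5297 -0.1178  0.1952] w 0.0188 F [ 0.6 -0.   0.1]
t 6.2 travel [ 56.1 311.7  -6.9] ang [-19.1  -1.4 -23.2] grasp now [ 0.5297 -0.1178  0.1952] w 0.0188 F [ 0.6 -0.   0.1]
```

```bash
python3 -m jog '{"angular":[[0,0,0],[0,0,0],[0,0,0],[0,0,0],[0,0,0],[0,0,0]],"travel":[[0,0,0],[0,0,0],[0,0,0],[0,0,0],[0,0,0],[0,0,0]],"fingers":[-0.3,-0.3,-0.3,-0.3,-0.3,-0.3]}' | tail -2; python3 - <<'E'
from h import *
from scipy.optimize import least_squares
c=snap('wrist');save(c,'w2.png');C=cloud(c);print(proj(c,[.5274,-.1177,.068]))
b=np.array([.5274,-.1177,.068])
m=(np.hypot(C[...,0]-b[0],C[...,1]-b[1])<.05)&(C[...,2]>.045)&(C[...,2]<.1)
q=C[m];print(m.sum(),q.mean(0),q.max(0),q.min(0))
f=least_squares(lambda z:np.linalg.norm(q-z,axis=1)-.014,q.mean(0),loss='soft_l1',f_scale=.002);print(f.x.round(4),f.cost)
plan(f.x,38,-22)
E
```

```text
grip_width: 0.0602
finger_force: 0.0
[316.12491634 139.29225608]
1106 [ 0.5218244  -0.11531748  0.07325264] [ 0.53807038 -0.10369865  0.08363775] [ 0.51292116 -0.13051269  0.04502045]
[ 0.5269 -0.1174  0.068 ] 0.0012708014650099906
t 6.8 travel [74.9 -0.3 95.4] ang [-0.1  0.1  0. ] grasp now [ 0.5272 -0.117   0.1893] w 0.0607 F [ 0.2  0.9 -0.1]
```

The fingers had not closed before I lifted, and the weight still stands where it was. I'll go down again and give them longer.

```bash
python3 -m jog '{"angular":[[0,0,0],[0,0,0],[0,0,0],[0,0,0],[0,0,0],[0,0,0]],"travel":[[12,0,16],[34,0,44],[56,0,72],[70,0,89],[74.5,0,95],[74.5,0,95]],"fingers":[-0.2,-0.1,0,0,0,0.1]}' | tail -2;  python3 -m jog '{"angular":[[0,0,0],[0,0,0],[0,0,0],[0,0,0],[0,0,0],[0,0,0]],"travel":[[0,0,0],[0,0,0],[0,0,0],[0,0,0],[0,0,0],[0,0,0]],"fingers":[1,1,1,1,1,1]}' ; python3 -c "
from h import *
plan([.5269,-.1174,.068],38,-22)"
```

```text
grip_width: 0.0433
finger_force: 0.0
t: 8.0
eef_pos: [0.5384, -0.1217, 0.0545]
ee_rot: [0.18, 0.928, -0.063, 0.321]
force: [-0.5, -0.5, -0.8]
grip_width: 0.0007
finger_force: 0.0
t 8.0 travel [ 1.4 -0.4  0.8] ang [-0.1  0.2  0. ] grasp now [ 0.5275 -0.1172  0.0695] w 0.0007 F [-0.5 -0.5 -0.8]
```

```bash
python3 - <<'E'
from h import *
c=snap('wrist');save(c,'w3.png');s=snap('side');t=snap('top')
a=cv2.resize(s['img'][240:370,290:440],None,fx=2.6,fy=2.6)
o=np.zeros((480,640+160,3),np.uint8);o[:338,:390]=a; b=cv2.resize(c['img'],(410,308));o[:308,390:]=b
b=cv2.resize(t['img'][180:310,310:460],None,fx=1,fy=1);o[340:470,:150]=b
cv2.imwrite('pics/m3.png',o[:,:,::-1])
E
```

```text
(no output)
```

View pics/m3.png

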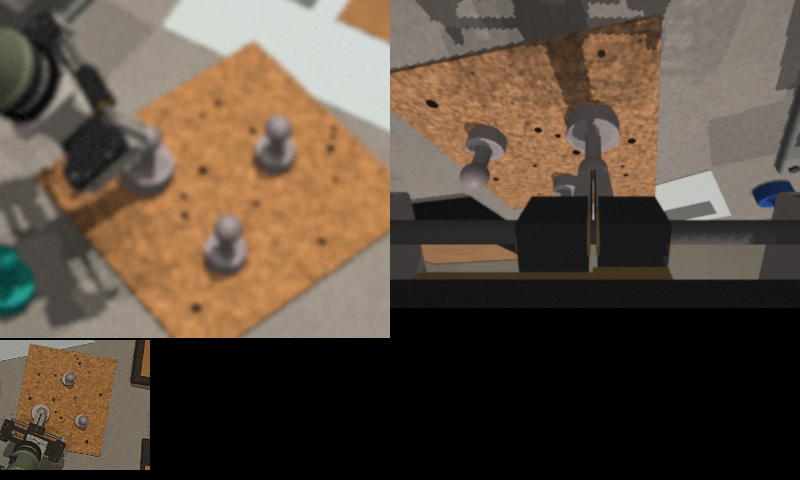

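The side crop shows the shut fingers right by the large ball at crop (145,140). The weight is upright and has not moved, so the fingers closed just beside the ball. I'll check the depths.

```bash
python3 - <<'E'
from h import *
c=snap('wrist');C=cloud(c);st=read_state();T=R.from_quat(st['ee_rot']).as_matrix()
print('tcp',st['eef_pos'],'px tcp',proj(c,st['eef_pos']),'px ball',proj(c,[.527,-.1174,.068]), 'cam',-c['Rm'].T@c['t'])
for v in range(170,330,8): print(v,c['img'][v,317],c['img'][v,300],'in tool',((C[v,317]-st['eef_pos'])@T*1000).round(),((C[v,300]-st['eef_pos'])@T*1000).round(), C[v,300].round(3))
s=snap('side');S=cloud(s);m=(np.linalg.norm(S-[.527,-.117,.068],axis=-1)<.03)&(S[...,2]>.05)
q=(S[m]-st['eef_pos'])@T*1000
print(q.min(0),q.max(0),m.sum())
for v in range(284,304,2): print(v,[(s['img'][v,u].tolist(),S[v,u].round(3).tolist()) for u in(344,348,352)])
E
```

```text
tcp [ 0.53823099 -0.1216136   0.05415787] px tcp [316.74315216 256.57221106] px ball [316.21922092 264.74459298] cam [ 0.36521999 -0.05160219  0.17923127]
170 [73 68 67] [68 64 63] in tool [54.  0.  8.] [ 54. -10.   7.] [ 0.499 -0.117  0.015]
178 [71 66 64] [69 64 64] in tool [50.  0.  0.] [ 50. -10.   4.] [ 0.5   -0.117  0.02 ]
186 [86 79 79] [74 68 69] in tool [46.  0. -3.] [ 46. -10.  -2.] [ 0.5   -0.117  0.028]
194 [100  93  92] [78 71 71] in tool [40.  0.  1.] [ 40. -10.   2.] [ 0.506 -0.12   0.028]
202 [70 65 65] [80 72 72] in tool [35.  0.  5.] [ 35. -11.   4.] [ 0.511 -0.122  0.03 ]
210 [72 67 67] [80 75 75] in tool [29.  0.  6.] [ 29. -11.  10.] [ 0.519 -0.126  0.029]
218 [70 65 65] [81 75 75] in tool [25.  0.  2.] [ 22. -11.  15.] [ 0.526 -0.129  0.029]
226 [69 64 64] [134 123 122] in tool [21.  0. -5.] [ 15. -12.  21.] [ 0.534 -0.133  0.029]
234 [70 64 64] [150 138 137] in tool [17.  0. -9.] [  9. -12.  25.] [ 0.542 -0.136  0.029]
242 [69 64 65] [148 106  74] in tool [ 14.   0. -14.] [ -9. -14.  68.] [ 0.578 -0.153  0.007]
250 [69 63 64] [124  92  69] in tool [ 12.   0. -2
[... 1552 characters left out ...]
.124, 0.081]), ([156, 114, 80], [0.54, -0.125, 0.066])]
294 [([106, 100, 97], [0.457, -0.169, 0.186]), ([124, 115, 112], [0.522, -0.127, 0.079]), ([170, 129, 97], [0.568, -0.102, 0.006])]
296 [([110, 104, 99], [0.454, -0.171, 0.182]), ([86, 77, 76], [0.522, -0.127, 0.069]), ([171, 152, 141], [0.552, -0.116, 0.027])]
298 [([83, 79, 76], [0.453, -0.172, 0.177]), ([72, 65, 62], [0.527, -0.123, 0.051]), ([178, 164, 160], [0.546, -0.121, 0.028])]
300 [([78, 73, 71], [0.521, -0.114, 0.039]), ([75, 64, 66], [0.525, -0.125, 0.046]), ([163, 149, 148], [0.544, -0.123, 0.024])]
302 [([70, 65, 64], [0.52, -0.116, 0.033]), ([78, 70, 67], [0.525, -0.126, 0.038]), ([159, 145, 143], [0.535, -0.131, 0.032])]
```

```bash
python3 -m jog '{"angular":[[0,0,0],[0,0,0],[0,0,0],[0,0,0]],"travel":[[0,0,-25],[0,0,-60],[0,0,-80],[0,0,-80]],"fingers":[1,1,1,1]}' | tail -2; python3 - <<'E'
from h import *
c=snap('wrist');C=cloud(c);st=read_state();T=R.from_quat(st['ee_rot']).as_matrix()
X=(C-st['eef_pos'])@T*1000
m=(abs(X[...,1])<14)&(abs(X[...,0])<14)&(X[...,2]>-120)&(X[...,2]<15)
q=X[m];print(m.sum(),'max z',np.sort(q[:,2])[-20:].round())
for z in range(-60,10,5):
    k=abs(q[:,2]-z)<2.5; print(z,k.sum(), q[k].min(0).round() if k.sum() else '', q[k].max(0).round() if k.sum() else '')
s=snap('side');S=(cloud(s)-st['eef_pos'])@T*1000
m=(abs(S[...,1])<20)&(abs(S[...,0])<20)&(S[...,2]>-90)&(S[...,2]<40);print('side max z',np.sort(S[m][:,2])[-8:].round())
E
```

```text
grip_width: 0.0004
finger_force: 0.0
2638 max z [-37. -37. -37. -37. -37. -37. -37. -37. -37. -36. -36. -36. -36. -36.
 -36. -36. -35. -35. -35. -35.]
-60 202 [  6. -12. -62.] [  8.  12. -58.]
-55 193 [  6. -12. -57.] [  8.  12. -53.]
-50 167 [  6. -12. -52.] [  8.  12. -48.]
-45 153 [  6. -12. -47.] [  8.  12. -43.]
-40 90 [  6. -11. -42.] [  8.  10. -38.]
-35 24 [  6.  -6. -37.] [  8.   3. -35.]
-30 0  
-25 0  
-20 0  
-15 0  
-10 0  
-5 0  
0 0  
5 0  
side max z [-43. -43. -42. -42. -41. -39. -39. -37.]
```

Both cameras show the real fingertips about 36 mm short of the reported TCP, so the true grasp point is 55 mm behind it. I'll correct the helper and retry with a 32 degree tilt.

```bash
sed -i 's/\.019\*/.055*/g' h.py; python3 -c "
from h import *
g=np.array([.527,-.1175,.068])
plan(g-.06*ori(32,-22)[:,2],32,-22);print(read_state()['joint_pos'].round(3))"
```

```text
t 8.8 travel [ 1.  -0.4 56.8] ang [-0.1  6.2  0. ] grasp now [ 0.4613 -0.0904  0.1607] w 0.0003 F [ 0.6  0.  -0.3]
[-0.372 -0.325  2.344 -0.02   0.456 -1.544]
```

```bash
python3 -m jog '{"angular":[[0,0,0],[0,0,0],[0,1,0],[0,3,0],[0,5,0],[0,6.2,0],[0,6.2,0]],"travel":[[0,0,0],[0,0,0],[0,0,10],[0.5,0,25],[1,0,45],[1,-0.4,57],[1,-0.4,57]],"fingers":[-0.2,-0.2,-0.2,-0.2,-0.2,-0.2,-0.2]}' | tail -2; python3 -c "
from h import *
plan([.527,-.1175,.068],32,-22);print(read_state()['joint_pos'].round(3))"
```

```text
grip_width: 0.0533
finger_force: 0.0
t 9.4 travel [-1.6  0.4 57.8] ang [-0.1 -0.3 -0. ] grasp now [ 0.4977 -0.1059  0.1165] w 0.0533 F [-0.4 -0.5 -0.6]
[-0.376 -0.085  2.22  -0.013  0.452 -1.552]
```

```bash
python3 -m jog '{"angular":[[0,0,0],[0,0,0],[0,0,0],[0,0,0]],"travel":[[-1,0.4,25],[-1.6,0.4,48],[-1.6,0.4,58],[-1.6,0.4,58]],"fingers":[-0.2,-0.2,-0.1,0]}' | tail -2; python3 -m jog '{"angular":[[0,0,0],[0,0,0],[0,0,0],[0,0,0],[0,0,0]],"travel":[[0,0,0],[0,0,0],[0,0,0],[0,0,0],[0,0,0]],"fingers":[1,1,1,1,1]}'; python3 -c "
from h import *
plan([.527,-.1175,.068],32,-22);print(read_state()['joint_pos'].round(3))"
```

```text
grip_width: 0.048
finger_force: 0.0
t: 10.35
eef_pos: [0.5544, -0.1283, 0.0242]
ee_rot: [0.183, 0.944, -0.053, 0.271]
force: [-3.4, 0.0, 4.8]
grip_width: 0.0264
finger_force: 30.0
t 10.3 travel [ 1.8 -0.3  2.2] ang [-0.1  0.   0. ] grasp now [ 0.5274 -0.1173  0.0708] w 0.0264 F [-3.4  0.   4.8]
[-0.376  0.091  2.178 -0.019  0.314 -1.546]
```

```bash
python3 -m jog '{"angular":[[0,0,0],[0,0,0],[0,0,0],[0,0,0],[0,0,0],[0,0,0],[0,0,0]],"travel":[[-3,0,-4],[-10,0,-16],[-26,0,-42],[-45,0,-72],[-62,0,-99],[-72,0,-115],[-74,0,-119]],"fingers":[1,1,1,1,1,1,1]}'; python3 - <<'E'
from h import *
print(read_state()['joint_pos'].round(3))
for psi in(4,9):
    plan(sc(-.15,-.014,.20),34,psi)
E
```

```text
t: 11.05
eef_pos: [0.5549, -0.128, 0.166]
ee_rot: [0.183, 0.943, -0.053, 0.272]
force: [0.6, 0.0, -4.0]
grip_width: 0.0264
finger_force: 30.0
[-0.375 -0.18   2.07  -0.009  0.691 -1.556]
t 11.1 travel [159.9 254.3 -87.1] ang [-14.2  -1.8 -21.8] grasp now [ 0.5278 -0.117   0.2125] w 0.0264 F [ 0.6  0.  -4. ]
t 11.1 travel [161.  256.6 -87.8] ang [-17.   -1.8 -26. ] grasp now [ 0.5278 -0.117   0.2125] w 0.0264 F [ 0.6  0.  -4. ]
```

```bash
python3 -m jog '{"angular":[[-1,0,-1.5],[-3,-0.3,-5],[-6,-0.6,-9],[-9,-0.9,-13],[-11,-1.2,-17],[-14,-1.5,-21],[-16,-1.7,-25],[-17,-1.8,-26]],"travel":[[10,15,-5],[30,48,-16],[54,86,-29],[78,124,-42],[102,162,-55],[126,200,-68],[148,236,-80],[158,252,-86]],"fingers":[1,1,1,1,1,1,1,1]}' |tail -3; python3 - <<'E'
from h import *
print(read_state()['joint_pos'].round(3))
plan(sc(-.15,-.014,.20),34,9)
plan(sc(0,-.014,.165),34,9)
c=snap('wrist');C=cloud(c);a=np.radians(PSI);Rs=R.from_euler('z',a).as_matrix();S=(C-SO)@Rs
f=(abs(S[...,0])<.04)&(S[...,1]>-.09)&(S[...,1]<.1)&(S[...,2]>.055)&(S[...,2]<.08);print('floor',f.sum(),np.median(S[f][:,2]))
b=(abs(S[...,0])<.045)&(S[...,1]>0.0)&(S[...,1]<.095)&(S[...,2]>.122)&(S[...,2]<.16);print('a ball',b.sum(),S[b].mean(0),S[b].min(0),S[b].max(0))
save(c,'w4.png')
E
```

```text
force: [-0.1, -0.6, -4.8]
grip_width: 0.0265
finger_force: 30.0
[ 0.193 -0.327  2.23  -0.023  0.657 -1.526]
t 11.8 travel [-7.5  2.1 -2.8] ang [ 0.3 -0.7  0.2] grasp now [0.4473 0.1707 0.1939] w 0.0265 F [-0.1 -0.6 -4.8]
t 11.8 travel [-113.   -12.2  108.5] ang [ 0.3 -0.7  0.2] grasp now [0.4473 0.1707 0.1939] w 0.0265 F [-0.1 -0.6 -4.8]
floor 3567 0.06955450582960866<stdin>:7: RuntimeWarning: Mean of empty slice.
  ret = um.true_divide(
Traceback (most recent call last):
ValueError: zero-size array to reduction operation minimum which has no identity
```

```bash
python3 - <<'E'
from h import *
c=snap('wrist');save(c,'w4.png');np.savez('w4.npz',C=cloud(c))
for p in([-.0,.055,.131],[0,.055,.07],[0,-.014,.07],[-.055,-.105,.077],[.055,-.105,.077]): print(p,proj(c,sc(*p)).round())
E
```

```text
[-0.0, 0.055, 0.131] [375. 328.]
[0, 0.055, 0.07] [369. 275.]
[0, -0.014, 0.07] [304. 272.]
[-0.055, -0.105, 0.077] [208. 237.]
[0.055, -0.105, 0.077] [221. 301.]
```

View pics/w4.png

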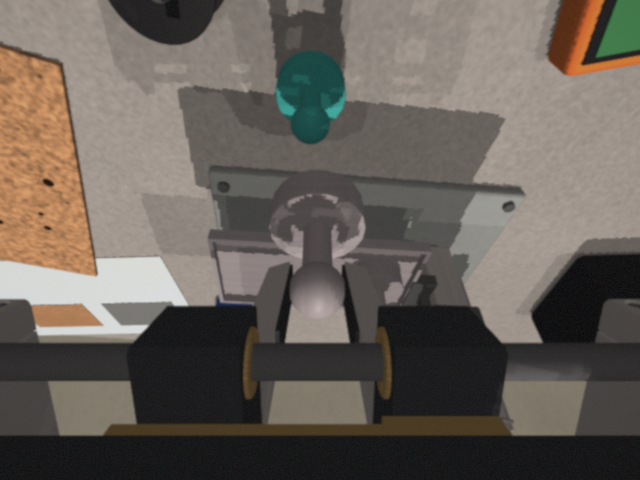

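The wrist view shows large_b held upright at (317,290) and the pan's front-left corner at (211,236), where predicted. large_a is hidden behind the right finger near (375,280). I'll locate large_a from the first side view.

```bash
python3 - <<'E'
from h import *
import pickle
from scipy.optimize import least_squares
s=pickle.load(open('side0.pkl','rb'));Rs=R.from_euler('z',np.radians(PSI)).as_matrix();S=(cloud(s)-SO)@Rs
b=(abs(S[...,0])<.045)&(S[...,1]>0.0)&(S[...,1]<.095)&(S[...,2]>.118)&(S[...,2]<.16);q=S[b]
f=least_squares(lambda z:np.linalg.norm(q-z,axis=1)-.014,[0,.06,.131],loss='soft_l1',f_scale=.002);print(len(q),f.x.round(4))
C=(np.load('w4.npz')['C']-SO)@Rs
m=(abs(C[...,0])<.05)&(C[...,1]>0.0)&(C[...,1]<.095)&(C[...,2]>.08)&(C[...,2]<.16);q=C[m];print(m.sum(),q[:,0].min(),q.min(0),q.max(0))
plan(sc(0,f.x[1]-.068,.165),34,9)
E
```

```text
79 [-0.0022  0.0597  0.1323]
960 -0.03128572867958641 [-0.03128573  0.04540226  0.08002435] [0.01861142 0.08711512 0.11222379]
t 11.9 travel [-113.    -5.9  108.8] ang [ 0.3 -0.6  0.2] grasp now [0.4478 0.1702 0.1941] w 0.0265 F [-0.7 -0.3 -4.5]
```

```bash
python3 -m jog '{"angular":[[0,0,0],[0,0,0],[0,0,0],[0,-0.4,0],[0,-0.6,0],[0,-0.6,0],[0,-0.6,0]],"travel":[[-10,-1,9],[-34,-2,32],[-62,-3,59],[-88,-5,84],[-106,-6,102],[-113,-6,108.5],[-113,-6,108.5]],"fingers":[1,1,1,1,1,1,1]}' |tail -3; python3 - <<'E'
from h import *
print(read_state()['joint_pos'].round(3))
plan(sc(0,-.008,.165),34,9)
plan(sc(0,-.008,.138),34,9)
E
```

```text
force: [0.4, 0.3, -4.3]
grip_width: 0.0268
finger_force: 30.0
[ 0.162  0.082  1.94  -0.003  0.524 -1.563]
t 12.7 travel [4.5 4.8 1. ] ang [ 0.1  0.2 -0.1] grasp now [0.604  0.1857 0.1683] w 0.0268 F [ 0.4  0.3 -4.3]
t 12.7 travel [19.7  4.8 23.4] ang [ 0.1  0.2 -0.1] grasp now [0.604  0.1857 0.1683] w 0.0268 F [ 0.4  0.3 -4.3]
```

```bash
python3 -m jog '{"angular":[[0,0,0],[0,0,0],[0,0,0],[0,0,0],[0,0,0],[0,0,0]],"travel":[[2,2,3],[7,4.5,8],[12,4.8,13],[16,4.8,18],[18,4.8,21],[18,4.8,21]],"fingers":[1,1,1,1,1,1]}' |tail -3;python3 -c "
from h import *
plan(sc(0,-.008,.134),34,9)"; python3 -m jog '{"angular":[[0,0,0],[0,0,0],[0,0,0],[0,0,0],[0,0,0],[0,0,0]],"travel":[[1,0,1.5],[2.2,0,3.3],[3.5,0,5],[5,0,7.5],[6,0,9],[6,0,9]],"fingers":[1,1,1,1,1,1]}' |tail -3;  python3 - <<'E'
from h import *
plan(sc(0,-.008,.118),34,9)
E
```

```text
force: [-0.2, 0.5, -3.9]
grip_width: 0.0266
finger_force: 30.0
t 13.2 travel [ 4.7 -0.9  6.6] ang [ 0.1  0.3 -0. ] grasp now [0.6001 0.1907 0.142 ] w 0.0266 F [-0.2  0.5 -3.9]
force: [-0.1, 0.4, -3.9]
grip_width: 0.0262
finger_force: 30.0
t 13.8 travel [ 9.2 -0.8 11.1] ang [ 0.1  0.4 -0. ] grasp now [0.6011 0.1909 0.1321] w 0.0262 F [-0.1  0.4 -3.9]
```

```bash
for k in 1; do python3 -m jog '{"angular":[[0,0,0],[0,0,0],[0,0,0],[0,0,0],[0,0,0]],"travel":[[1,0,1.5],[2,0,3],[3,0,4.5],[3.4,0,5],[3.4,0,5]],"fingers":[1,1,1,1,1]}' |grep -E "force:|eef"; python3 -m jog '{"angular":[[0,0,0],[0,0,0],[0,0,0],[0,0,0],[0,0,0]],"travel":[[1,0,1.5],[2,0,3],[3,0,4.5],[3.4,0,5],[3.4,0,5]],"fingers":[1,1,1,1,1]}' |grep -E "force:|eef";done;  python3 - <<'E'
from h import *
plan(sc(0,-.008,.114),34,9)
E
```

```text
eef_pos: [0.6321, 0.1959, 0.0812]
force: [0.1, 0.3, -2.3]
finger_force: 30.0
eef_pos: [0.6322, 0.1959, 0.0751]
force: [2.1, 0.0, -0.3]
finger_force: 30.0
t 14.8 travel [ 5.2 -0.8  4.6] ang [ 0.1  0.4 -0. ] grasp now [0.6014 0.1909 0.1205] w 0.0267 F [ 2.1  0.  -0.3]
```

```bash
python3 -m jog '{"angular":[[0,0,0],[0,0,0],[0,0,0],[0,0,0],[0,0,0],[0,0,0],[0,0,0]],"travel":[[0.6,0,0.8],[0.6,0,0.8],[0.6,0,0.8],[0.6,0,0.8],[0.6,0,0.8],[0.6,0,0.8],[0.6,0,0.8]],"fingers":[1,0.3,0.2,0.1,0,0,0]}' |grep -E "force:|width"; python3 - <<'E'
from h import *
from scipy.optimize import least_squares
s=snap('side');Rs=R.from_euler('z',np.radians(PSI)).as_matrix();S=(cloud(s)-SO)@Rs
f=(abs(S[...,0])<.04)&(S[...,1]>-.09)&(S[...,1]<-.04)&(S[...,2]>.03)&(S[...,2]<.07);print('floor',f.sum(),np.median(S[f][:,2]))
save(s,'s5.png')
cr=cv2.resize(s['img'][120:220,210:330],None,fx=6,fy=6,interpolation=cv2.INTER_CUBIC);cv2.imwrite('pics/s5c.png',cr[:,:,::-1])
E
```

```text
force: [-0.6, -0.4, -0.2]
grip_width: 0.0469
finger_force: 0.0
floor 363 0.054636716111589
```

```bash
python3 -m jog '{"angular":[[0,0,0],[0,0,0],[0,0,0],[0,0,0],[0,0,0],[0,0,0]],"travel":[[0,0,-10],[0,0,-35],[0,0,-70],[0,0,-105],[0,0,-135],[0,0,-150]],"fingers":[0,0,0,0,0,0]}' |grep -E "force:|width|eef"; python3 - <<'E'
from h import *
s=snap('side');Rs=R.from_euler('z',np.radians(PSI)).as_matrix();S=(cloud(s)-SO)@Rs
f=(abs(S[...,0])<.04)&(S[...,1]>-.09)&(S[...,1]<-.04)&(S[...,2]>.03)&(S[...,2]<.07);print('floor',f.sum(),np.median(S[f][:,2]))
c=snap('wrist'); m=sc(.09,.17,.105)
print('fork px here',proj(c,m))
# candidate viewpoints: grasp point g, tilt, yaw -> fork pixel & range
w=np.load('wc.npz')
for g,th,psi in (([.45,.10,.20],50,20),([.45,.10,.25],45,20),([.42,.05,.2],50,30),([.40,.15,.15],60,10),([.5,.02,.2],45,40),([.48,.0,.22],40,40)):
    O=ori(th,psi);tcp=np.array(g)+.055*O[:,2];q=w['R']@(O.T@(m-tcp)-w['p']);print(g,th,psi,(q[:2]/q[2]*w['f']+[w['cx'],w['cy']]).round(),q[2].round(3), 'cam',(tcp+O@w['p']).round(3))
E
```

```text
eef_pos: [0.548, 0.1825, 0.2014]
force: [-0.3, 0.3, 0.2]
grip_width: 0.0469
finger_force: 0.0
floor 363 0.05449228849298321
fork px here [460.3759016  270.88145079]
[0.45, 0.1, 0.2] 50 20 [444. 288.] 0.49 cam [0.293 0.043 0.249]
[0.45, 0.1, 0.25] 45 20 [439. 276.] 0.51 cam [0.298 0.044 0.313]
[0.42, 0.05, 0.2] 50 30 [411. 302.] 0.56 cam [ 0.275 -0.034  0.249]
[0.4, 0.15, 0.15] 60 10 [441. 284.] 0.484 cam [0.23  0.12  0.169]
[0.5, 0.02, 0.2] 45 40 [419. 321.] 0.532 cam [ 0.376 -0.084  0.263]
[0.48, 0.0, 0.22] 40 40 [416. 337.] 0.556 cam [ 0.361 -0.1    0.297]
```

```bash
python3 - <<'E'
from h import *
import pickle
c=snap('wrist');pickle.dump(c,open('w6.pkl','wb'));s=snap('side')
a=cv2.resize(c['img'][200:330,380:560],None,fx=3.3,fy=3.3,interpolation=cv2.INTER_CUBIC)
b=cv2.resize(s['img'][140:200,235:295],None,fx=3.3,fy=3.3,interpolation=cv2.INTER_CUBIC)
o=np.zeros((429,800,3),np.uint8);o[:a.shape[0],:594]=a;o[:198,600:798]=b
cv2.imwrite('pics/m6.png',o[:,:,::-1])
E
```

```text
(no output)
```

View pics/m6.png

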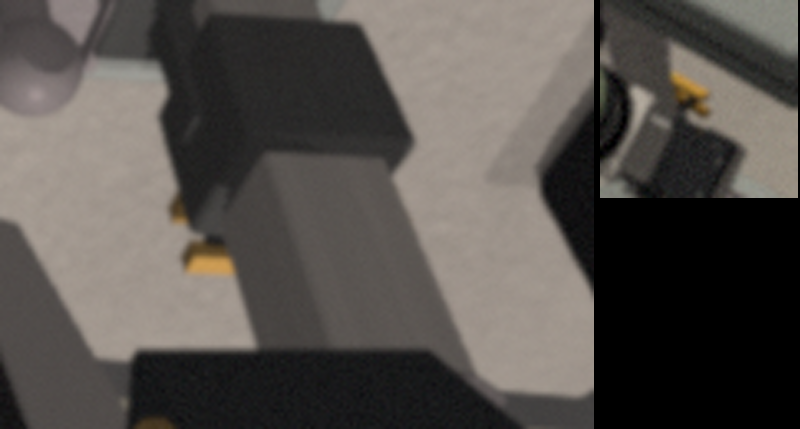

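The crop shows the view upside down: the upper prong is at crop (208,260), the lower prong at (178,210), and the dark pointer at (212,238) between them but close under the upper one. I need numbers.

```bash
python3 - <<'E'
from h import *
import pickle
c=pickle.load(open('w6.pkl','rb'));Rs=R.from_euler('z',np.radians(PSI)).as_matrix();S=(cloud(c)-SO)@Rs*1000
print('cam',(( -c['Rm'].T@c['t'])-SO)@Rs, 'depth',c['depth'][278,443])
for v in range(256,286): print(v,[('B' if c['img'][v,u,0]>int(c['img'][v,u,2])+45 else 'd' if c['img'][v,u].max()<75 else '.')+str(S[v,u].round().astype(int).tolist()) for u in (433,436,440,443,446,449)])
E
```

```text
cam [-0.23022936 -0.02848944  0.33737216] depth 0.39582402
256 ['.[47, 119, 118]', 'd[41, 118, 122]', 'd[34, 119, 128]', 'd[28, 119, 132]', 'd[25, 120, 134]', 'd[24, 122, 135]']
257 ['.[197, 197, 1]', 'd[43, 119, 122]', 'd[35, 119, 128]', 'd[29, 119, 132]', 'd[26, 120, 134]', 'd[26, 123, 135]']
258 ['.[86, 139, 90]', 'd[42, 119, 124]', 'd[36, 119, 129]', 'd[31, 120, 132]', 'd[28, 121, 134]', 'd[27, 123, 135]']
259 ['.[88, 139, 90]', 'd[42, 118, 126]', 'd[37, 119, 129]', 'd[32, 120, 133]', 'd[30, 122, 134]', 'd[29, 124, 135]']
260 ['.[86, 138, 92]', 'd[43, 118, 126]', 'd[36, 119, 131]', 'd[32, 119, 134]', 'd[30, 122, 135]', 'd[30, 125, 135]']
261 ['d[88, 139, 93]', 'd[43, 118, 127]', 'd[37, 119, 131]', 'd[34, 120, 134]', 'd[32, 123, 135]', 'd[33, 126, 134]']
262 ['.[89, 138, 94]', 'd[46, 119, 126]', 'd[37, 119, 132]', 'd[36, 121, 133]', 'd[33, 123, 135]', 'd[34, 126, 134]']
263 ['.[89, 138, 95]', 'd[45, 119, 128]', 'd[38, 119, 133]', 'd[35, 121, 135]', 'd[34, 123, 136]', 'd[33, 126, 136]']
264 ['.[90, 139, 95]', 'd[45, 118, 129]', 'd[39, 119, 133]', 'd[36, 121, 135]', 'd[36, 124, 136]
[... 1776 characters left out ...]
 117]']
280 ['.[261, 220, 1]', 'B[94, 139, 115]', 'B[90, 142, 118]', 'B[92, 146, 116]', 'B[92, 150, 116]', 'B[92, 153, 116]']
281 ['.[265, 221, 1]', 'B[95, 139, 116]', 'B[94, 144, 116]', 'B[94, 147, 116]', 'B[93, 150, 116]', 'B[93, 153, 117]']
282 ['.[268, 223, 1]', 'B[96, 139, 117]', 'B[96, 144, 117]', 'B[96, 148, 116]', 'B[96, 151, 116]', 'B[95, 155, 116]']
283 ['.[271, 223, 1]', '.[270, 228, 1]', '.[268, 235, 2]', 'B[270, 241, 1]', 'B[268, 246, 1]', 'B[266, 250, 2]']
284 ['.[275, 225, 0]', '.[274, 230, 0]', '.[274, 237, 0]', '.[272, 242, 1]', '.[270, 247, 2]', '.[271, 252, 1]']
285 ['.[277, 225, 1]', '.[276, 231, 1]', '.[277, 238, 0]', '.[275, 243, 1]', '.[275, 249, 1]', '.[274, 254, 1]']
```

The lower prong's top is at 95.5 mm and the upper prong's top at 116 mm, so the gap's middle is at about 103 mm. The pointer's top is at 112 mm, so its tip is at about 110 mm, roughly 7 mm too high. One small weight (about 8 mm) fits.

```bash
python3 - <<'E'
from h import *
import pickle
from scipy.optimize import least_squares
c=pickle.load(open('w6.pkl','rb'));Rs=R.from_euler('z',np.radians(PSI)).as_matrix();S=(cloud(c)-SO)@Rs
for b in([0,-.008,.1165],[-.002,.06,.1165]):
    m=(np.linalg.norm(S-b,axis=-1)<.026)&(S[...,2]>b[2]-.008);q=S[m]
    f=least_squares(lambda z:np.linalg.norm(q-z,axis=1)-.014,b,loss='soft_l1',f_scale=.002);print(m.sum(),f.x.round(4))
print(read_state()['joint_pos'].round(3))
plan([.45,.0,.25],32,-12)
g=np.array([.6308,-.2027,.0582]);plan(g-.09*ori(32,-25)[:,2],32,-25)
E
```

```text
707 [ 0.004  -0.0073  0.1167]
720 [-0.002   0.0599  0.1167]
[ 0.178 -0.221  2.051 -0.015  0.711 -1.542]
t 16.4 travel [  77.8 -175.1  -60.3] ang [11.6  2.4 17.5] grasp now [0.5173 0.1773 0.2433] w 0.0473 F [ 0.6 -0.9 -0.5]
t 16.4 travel [  57.  -383.1   93.6] ang [18.7  2.4 28.4] grasp now [0.5173 0.1773 0.2433] w 0.0473 F [ 0.6 -0.9 -0.5]
```

```bash
python3 -m jog '{"angular":[[0,0,0],[2,0.4,3],[4,0.8,6],[6,1.2,9],[8,1.6,12],[10,2,15],[11.6,2.4,17.5]],"travel":[[25,-5,-20],[45,-35,-40],[60,-70,-55],[70,-105,-60],[75,-135,-60],[78,-160,-60],[78,-175,-60]],"fingers":[-0.2,-0.2,-0.2,-0.2,-0.2,-0.2,-0.2]}' |grep -E "force:|width|eef"; python3 - <<'E'
from h import *
g=np.array([.6308,-.2027,.0582]);plan(g-.09*ori(32,-25)[:,2],32,-25)
print(read_state()['joint_pos'].round(3))
E
```

```text
eef_pos: [0.4776, -0.0078, 0.2006]
force: [-0.2, 0.9, 0.6]
grip_width: 0.0567
finger_force: 0.0
t 17.1 travel [ -87.6 -153.8  187. ] ang [ 6.7 -0.2 10.9] grasp now [ 0.4493 -0.0016  0.2474] w 0.0567 F [-0.2  0.9  0.6]
[-0.185 -0.472  2.193 -0.02   0.866 -1.534]
```

```bash
python3 -m jog '{"angular":[[0.5,0,1],[1.5,0,3],[3,0,5],[4,0,7],[5.5,0,9],[6.7,-0.2,11],[6.7,-0.2,11],[6.7,-0.2,11]],"travel":[[-8,-13,16],[-22,-39,47],[-37,-65,79],[-52,-91,111],[-68,-120,146],[-82,-144,175],[-87,-153,186],[-87,-153,186]],"fingers":[-0.2,-0.2,-0.2,-0.2,-0.2,-0.2,-0.2,-0.2]}' |grep -E "force:|width|eef"; python3 - <<'E'
from h import *
g=np.array([.6308,-.2027,.0582]);plan(g,32,-25)
print(read_state()['joint_pos'].round(3))
E
```

```text
eef_pos: [0.6143, -0.1924, 0.087]
force: [-0.7, 0.1, -1.1]
grip_width: 0.0562
finger_force: 0.0
t 17.9 travel [-1.4 -2.6 89.6] ang [ 0.1 -0.2 -0. ] grasp now [ 0.588  -0.1802  0.1337] w 0.0562 F [-0.7  0.1 -1.1]
[-0.44   0.114  1.973  0.009  0.499 -1.582]
```

```bash
python3 -m jog '{"angular":[[0,0,0],[0,0,0],[0,0,0],[0,0,0],[0,0,0],[0,0,0]],"travel":[[-0.5,-1,15],[-1,-2.5,45],[-1,-2.5,70],[-1,-2.5,85],[-1,-2.5,91],[-1,-2.5,91]],"fingers":[-0.2,-0.2,-0.2,-0.2,-0.1,0]}' | tail -2;python3 -c "
from h import *
plan([.6308,-.2027,.0582],32,-25)"; python3 -m jog '{"angular":[[0,0,0],[0,0,0],[0,0,0],[0,0,0],[0,0,0]],"travel":[[0,0,0],[0,0,0],[0,0,0],[0,0,0],[0,0,0]],"fingers":[1,1,1,1,1]}' | tail -3; python3 -c "
from h import *
plan([.6308,-.2027,.0582],32,-25);print(read_state()['joint_pos'].round(3))"
```

```text
grip_width: 0.0478
finger_force: 0.0
t 18.5 travel [ 1.1 -2.   1.4] ang [0.2 0.  0.1] grasp now [ 0.6317 -0.2012  0.0599] w 0.0478 F [-0.2 -0.   0.2]
force: [-1.0, 0.3, 3.5]
grip_width: 0.0267
finger_force: 30.0
t 19.0 travel [ 4.  -1.5  2.4] ang [0.2 0.3 0.1] grasp now [ 0.6331 -0.2023  0.0623] w 0.0267 F [-1.   0.3  3.5]
[-0.443  0.333  1.893  0.02   0.352 -1.596]
```

```bash
python3 -m jog '{"angular":[[0,0,0],[0,0,0],[0,0,0],[0,0,0],[0,0,0],[0,0,0],[0,0,0]],"travel":[[-3,0,-4],[-10,0,-16],[-26,0,-42],[-45,0,-72],[-62,0,-99],[-75,0,-120],[-79,0,-127]],"fingers":[1,1,1,1,1,1,1]}'|tail -3; python3 - <<'E'
from h import *
print(read_state()['joint_pos'].round(3))
plan([.50,-.03,.21],33,-8); plan(sc(-.15,-.068,.19),34,4)
E
```

```text
force: [0.1, 0.2, -2.4]
grip_width: 0.0265
finger_force: 30.0
[-0.443  0.096  1.802  0.011  0.676 -1.587]
t 19.7 travel [167.  109.3 -99.8] ang [ -9.   -0.4 -14.2] grasp now [ 0.6334 -0.2027  0.2157] w 0.0265 F [ 0.1  0.2 -2.4]
t 19.7 travel [ 266.7  232.5 -140.1] ang [-15.7  -1.4 -24.2] grasp now [ 0.6334 -0.2027  0.2157] w 0.0265 F [ 0.1  0.2 -2.4]
```

```bash
python3 -m jog '{"angular":[[-0.5,0,-1],[-2,0,-3],[-4,0,-6],[-6,-0.2,-9],[-8,-0.4,-12],[-9,-0.4,-14],[-9,-0.4,-14.2]],"travel":[[10,7,-6],[36,24,-22],[70,46,-42],[104,68,-62],[138,90,-82],[160,105,-96],[167,109,-100]],"fingers":[1,1,1,1,1,1,1]}'|tail -3; python3 - <<'E'
from h import *
print(read_state()['joint_pos'].round(3))
plan(sc(-.13,-.068,.19),34,5)
E
```

```text
force: [1.3, 0.2, -2.8]
grip_width: 0.0264
finger_force: 30.0
[-0.282 -0.297  2.183  0.124  0.704 -1.786]
t 20.4 travel [ 38.6 150.6 -10.4] ang [ -6.9  -1.8 -10.9] grasp now [ 0.4936 -0.0267  0.2022] w 0.0264 F [ 1.3  0.2 -2.8]
```

```bash
python3 -m jog '{"angular":[[-0.5,0,-1],[-2,-0.4,-3],[-4,-1,-6],[-6,-1.5,-9],[-6.9,-1.8,-10.9],[-6.9,-1.8,-10.9]],"travel":[[4,14,-1],[13,50,-3],[24,94,-6],[34,133,-9],[38.6,150.6,-10],[38.6,150.6,-10]],"fingers":[1,1,1,1,1,1]}'|tail -3; python3 - <<'E'
from h import *
print(read_state()['joint_pos'].round(3))
plan(sc(-.13,-.068,.19),34,5)
plan(sc(.002,-.068,.145),34,5)
E
```

```text
force: [0.1, -0.4, -2.6]
grip_width: 0.027
finger_force: 30.0
[ 0.061 -0.292  2.218  0.023  0.62  -1.614]
t 21.0 travel [ 3.4  1.6 -1. ] ang [-0.1  0.1  0.1] grasp now [0.4781 0.12   0.191 ] w 0.027 F [ 0.1 -0.4 -2.6]
t 21.0 travel [-80.6  -0.9 110.3] ang [-0.1  0.1  0.1] grasp now [0.4781 0.12   0.191 ] w 0.027 F [ 0.1 -0.4 -2.6]
```

```bash
python3 -m jog '{"angular":[[0,0,0],[0,0,0],[0,0,0],[0,0,0],[0,0,0],[0,0,0],[0,0,0]],"travel":[[-8,0,10],[-24,0,32],[-44,-0.5,60],[-63,-1,86],[-76,-1,103],[-80.5,-1,110],[-80.5,-1,110]],"fingers":[1,1,1,1,1,1,1]}'|tail -3; python3 - <<'E'
from h import *
print(read_state()['joint_pos'].round(3))
plan(sc(.002,-.068,.145),34,5)
plan(sc(.002,-.068,.115),34,5)
E
```

```text
force: [-0.2, 0.9, -2.9]
grip_width: 0.0262
finger_force: 30.0
[ 0.062  0.094  1.982  0.023  0.469 -1.611]
t 21.7 travel [2.5 3.5 0.5] ang [-0.2  0.2 -0.1] grasp now [0.6082 0.1272 0.1468] w 0.0262 F [-0.2  0.9 -2.9]
t 21.7 travel [19.4  3.5 25.3] ang [-0.2  0.2 -0.1] grasp now [0.6082 0.1272 0.1468] w 0.0262 F [-0.2  0.9 -2.9]
```

```bash
python3 -m jog '{"angular":[[0,0,0],[0,0,0],[0,0,0],[0,0,0],[0,0,0],[0,0,0]],"travel":[[2,2,3],[7,3.5,9],[12,3.5,16],[17,3.5,22],[19.4,3.5,25.3],[19.4,3.5,25.3]],"fingers":[1,1,1,1,1,1]}' |grep -E "force:|eef"; for k in 1; do python3 -m jog '{"angular":[[0,0,0],[0,0,0],[0,0,0],[0,0,0],[0,0,0]],"travel":[[1,0,1.5],[2,0,3],[3,0,4.5],[3.4,0,5],[3.4,0,5]],"fingers":[1,1,1,1,1]}' |grep -E "force:|eef"; done; python3 -m jog '{"angular":[[0,0,0],[0,0,0],[0,0,0],[0,0,0]],"travel":[[0.7,0,1],[1.4,0,2],[2,0,3],[2,0,3]],"fingers":[1,1,1,1]}' |grep -E "force:|eef"; python3 - <<'E'
from h import *
plan(sc(.002,-.068,.103),34,5)
E
```

```text
eef_pos: [0.636, 0.134, 0.0695]
force: [-0.3, 0.3, -2.3]
finger_force: 30.0
eef_pos: [0.6372, 0.134, 0.0649]
force: [1.0, -0.0, -2.5]
finger_force: 30.0
eef_pos: [0.6373, 0.134, 0.0614]
force: [0.2, 0.4, -0.9]
finger_force: 30.0
t 23.2 travel [ 2.6 -0.9  3. ] ang [-0.2  0.4 -0. ] grasp now [0.6064 0.1314 0.1067] w 0.0267 F [ 0.2  0.4 -0.9]
```

```bash
python3 -m jog '{"angular":[[0,0,0],[0,0,0],[0,0,0],[0,0,0]],"travel":[[0.7,0,1],[1.4,0,2],[2,0,3],[2,0,3]],"fingers":[1,1,1,1]}' |grep -E "force:|eef"; python3 -m jog '{"angular":[[0,0,0],[0,0,0],[0,0,0],[0,0,0]],"travel":[[0.3,0,0.5],[0.3,0,0.5],[0.3,0,0.5],[0.3,0,0.5]],"fingers":[1,1,1,1]}' |grep -E "force:|eef"
```

```text
eef_pos: [0.6374, 0.134, 0.0578]
force: [0.4, 0.5, -0.7]
finger_force: 30.0
eef_pos: [0.6374, 0.134, 0.0573]
force: [0.7, 0.1, -0.1]
finger_force: 30.0
```

Supported; release and withdraw.

```bash
python3 -m jog '{"angular":[[0,0,0],[0,0,0],[0,0,0],[0,0,0],[0,0,0]],"travel":[[0,0,0],[0,0,0],[0,0,0],[0,0,0],[0,0,0]],"fingers":[0.3,0.2,0.1,0.1,0.1]}' |grep -E "force:|width"; python3 -m jog '{"angular":[[0,0,0],[0,0,0],[0,0,0],[0,0,0],[0,0,0],[0,0,0]],"travel":[[0,0,-10],[0,0,-35],[0,0,-70],[0,0,-105],[0,0,-135],[0,0,-150]],"fingers":[0.1,0.1,0.1,0.1,0.1,0.1]}' |grep -E "force:|width|eef"; python3 - <<'E'
from h import *
s=snap('side');Rs=R.from_euler('z',np.radians(PSI)).as_matrix();S=(cloud(s)-SO)@Rs
f=(S[...,0]>.03)&(S[...,0]<.045)&(S[...,1]>-.09)&(S[...,1]<-.0)&(S[...,2]>.03)&(S[...,2]<.06);print('side floor',f.sum(),np.median(S[f][:,2]))
c=snap('wrist');print('fork',proj(c,sc(.09,.15,.103)));plan(sc(-.11,-.015,.25),34,9)
S=(cloud(c)-SO)@Rs
f=(abs(S[...,0])<.045)&(S[...,1]>-.09)&(S[...,1]<.09)&(S[...,2]>.03)&(S[...,2]<.06);print('wrist floor',f.sum(),np.median(S[f][:,2]))
E
```

```text
force: [-0.4, -0.2, 0.8]
grip_width: 0.0425
finger_force: 0.0
eef_pos: [0.5528, 0.1272, 0.1845]
force: [0.9, 0.2, 0.6]
grip_width: 0.0421
finger_force: 0.0
side floor 53 0.04610470053376138
fork [510.04619479 275.89844902]
t 25.2 travel [ 11.4  55.5 -32.1] ang [-2.4  0.8 -3.3] grasp now [0.5224 0.1247 0.2299] w 0.0425 F [ 0.6  0.7 -0.1]
wrist floor 7061 0.04678983900161972
```

```bash
python3 -m jog '{"angular":[[0,0,0],[0,0,0],[0,0,0],[0,0,0]],"travel":[[6,-10,-10],[12,-20,-30],[12,-20,-45],[12,-20,-45]],"fingers":[0,0,0,0]}' |grep -E "eef"; python3 - <<'E'
from h import *
from scipy.optimize import least_squares
c=snap('wrist');save(c,'w8.png');Rs=R.from_euler('z',np.radians(PSI)).as_matrix();S=(cloud(c)-SO)@Rs
p=proj(c,sc(.09,.145,.103)).round().astype(int);print(p)
for n,b in(('b',[.004,-.0073,.1085]),('a',[-.002,.06,.1085]),('small',[.003,-.066,.0985])):
    m=(np.linalg.norm(S-b,axis=-1)<.026)&(S[...,2]>b[2]-.008);q=S[m]
    f=least_squares(lambda z:np.linalg.norm(q-z,axis=1)-.014,b,loss='soft_l1',f_scale=.002);print(n,m.sum(),f.x.round(4))
X=S*1000
box=(X[...,0]>60)&(X[...,0]<105)&(X[...,1]>125)&(X[...,1]<175)&(X[...,2]>75)&(X[...,2]<130)
im=c['img'].astype(int);br=(im[...,0]-im[...,2]>45);dk=im.max(-1)<78
for n,k in(('brass',br),('dark',dk)):
    print(n,[(u,v,X[v,u].round().astype(int).tolist()) for v,u in np.argwhere(box&k)][::6][:45])
x0,y0=max(p[0]-60,0),max(p[1]-50,0);a=cv2.resize(c['img'][y0:y0+100,x0:x0+120],None,fx=4,fy=4,interpolation=cv2.INTER_CUBIC)
o=np.zeros((480,800,3),np.uint8);o[:a.shape[0],:a.shape[1]]=a;o[:240,480:]=cv2.resize(c['img'],(320,240));cv2.imwrite('pics/m8.png',o[:,:,::-1])
E
```

```text
eef_pos: [0.5198, 0.1039, 0.2126]
[503 275]
b 570 [ 0.0039 -0.0073  0.1086]
a 614 [-0.0021  0.0598  0.1087]
small 547 [ 0.0026 -0.0687  0.0985]
brass [(np.int64(499), np.int64(266), [87, 142, 92]), (np.int64(500), np.int64(268), [86, 142, 95]), (np.int64(497), np.int64(270), [89, 139, 97]), (np.int64(497), np.int64(271), [92, 140, 96]), (np.int64(496), np.int64(272), [95, 141, 95]), (np.int64(502), np.int64(272), [96, 148, 95]), (np.int64(505), np.int64(280), [87, 142, 113]), (np.int64(511), np.int64(280), [86, 149, 113]), (np.int64(505), np.int64(281), [86, 141, 115]), (np.int64(511), np.int64(281), [87, 149, 114]), (np.int64(503), np.int64(282), [87, 139, 116]), (np.int64(509), np.int64(282), [87, 146, 116]), (np.int64(515), np.int64(282), [86, 153, 116]), (np.int64(504), np.int64(283), [87, 140, 117]), (np.int64(510), np.int64(283), [90, 149, 115]), (np.int64(516), np.int64(283), [88, 155, 116]), (np.int64(505), np.int64(284), [88, 141, 118]), (np.int64(511), np.int64(284), [90, 150, 116]), (np.int64(517), np.int64(284), [90, 157, 116]), (np.int64(504), np.int64(285), [92, 142, 11
[... 412 characters left out ...]
p.int64(266), [84, 143, 94]), (np.int64(497), np.int64(268), [87, 139, 95]), (np.int64(505), np.int64(271), [83, 144, 102]), (np.int64(511), np.int64(271), [81, 151, 103]), (np.int64(506), np.int64(272), [83, 145, 104]), (np.int64(512), np.int64(272), [83, 152, 104]), (np.int64(508), np.int64(273), [85, 148, 104]), (np.int64(505), np.int64(274), [87, 145, 104]), (np.int64(502), np.int64(275), [91, 144, 103]), (np.int64(508), np.int64(275), [89, 150, 104]), (np.int64(505), np.int64(276), [92, 148, 103]), (np.int64(503), np.int64(277), [93, 145, 104]), (np.int64(502), np.int64(278), [86, 139, 111]), (np.int64(508), np.int64(278), [87, 147, 110]), (np.int64(501), np.int64(283), [92, 139, 114])]
```

View pics/m8.png

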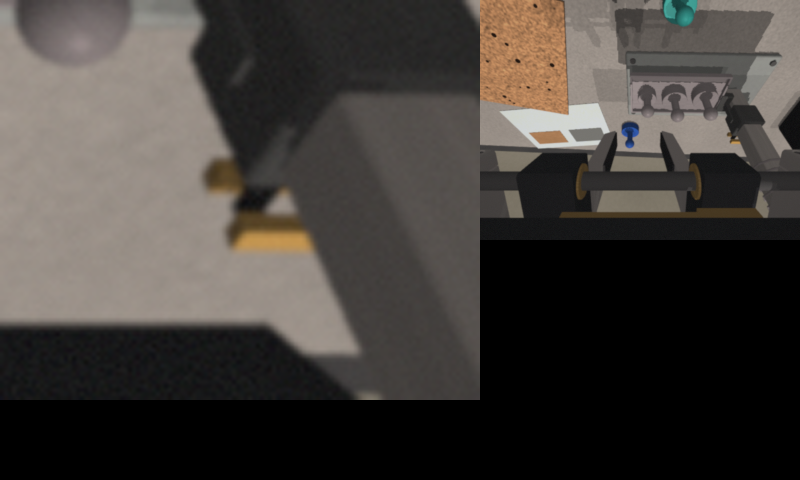

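The crop shows the dark pointer at (255,198) between the two prongs, at (225,177) and (270,235). Its tip is at 101.7 mm and the gap spans about 95.7 to 110 mm, with its middle at 102.8 mm. The inset shows all three weights upright in the pan.

```bash
python3 -c "
from h import *
s=read_state();print(s['t'],abs(s['qvel']).max());print(job_done())"
```

```text
25.65 0.02718305459700806
the job is handed in; nothing more can be done
None
```

I added large_b and one small weight to large_a in the pan and handed the job in at 25.7 s: the pointer rests between the prongs, about 1 mm below the gap's middle, with all three weights upright and the other small weight still on the board.

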